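# Put a tipped-over spice jar away in a caddy with a lift-and-slide lid

## Robot

A 6-joint arm with a two-finger parallel gripper is mounted at the origin on a cart in front of the work surface, level with it; the furniture and walls round the work are solid. World frame = base frame: x ahead of the robot, y to its left, z up, the work surface at z = 0. Lengths are in m, angles in rad, forces in N, time in s.
With the tool pointing down it reaches from about 0.35 to 0.775 m from the base axis. Payload 5.5 kg.
Tool frame: the origin (TCP) lies at the very end of the fingers, on their centre line; the grasp point (between the pads) lies 19 mm behind it; z points along the fingers, y is the direction in which the jaws open and shut (so a half turn about z gives the same grasp; the last joint's range is limited). The gripper opens to 85 mm and grips with 20 to 120 N. Pads are 22 mm wide; open, the fingers measure 114 mm over their backs; the gripper's body (76 mm by 85 mm) begins 54 mm behind the grasp point. The pads swing forward as they close: fully open they stand 13 mm farther back than shut.
Start: joints at [0.999, 0.313, 0.046, 1.304, 0, 1.431], TCP at [0.241, 0.522, 0.231] pointing down, gripper open.
Joint ranges: [-2.76, 2.76], [-0.86, 1.69], [-1.03, 1.26], [-2.2, 2.34], [-1.47, 1.5], [-3.14, 3.14]. Speed limits (rad/s): [2.57, 2.57, 3.14, 3.14, 3.14, 3.14].

## Interface

Orientations are given as a unit quaternion [w, x, y, z].
In Python, from workcell import get_state, vision, workorder, silhouettes, tip_of gives the robot as it stands.
- The arm moves only by the shell command python3 -m inch 'ROWS' [FORCE]. ROWS is JSON, a list of rows, each a list of 7 numbers: the shift along the tool's x, y, z in cm, then the turn, a rotation vector about the tool's x, y, z in degrees, then the finger opening in cm, from 0 to 8.54. In form: [[dx, dy, dz, rx, ry, rz, hand], ...]. A call has 1 to 5 rows; each row shifts and turns the commanded pose from where the row before left it, along the tool's axes as they then stand; what a row does not reach is not made up. A row lasts 1/10 s, in which the tool goes at most 50 mm and 8.59 degrees, less where a joint would pass 70% of its speed; a pose out of reach is approached as far as the arm can. A call with a gripper value outside its range is refused whole. The fingers move at their own pace and stop on an object; FORCE is the grip in N (left out, the last holds). Time passes only in rows, so rows that do not move let the fingers close. It gives the time, the measured TCP pose, the force and the opening at its end, in the units of the state.
- get_state(): the state, without advancing time (a new reading comes with each control period).
- vision.read_camera(name): name is "scene" or "top" or "wrist"; returns a dict with "pixels" (480x640x3 uint8, red, green, blue), "depth" (480x640 float32, m along the optical axis (not along the pixel's ray), 0 where there is no reading), "mtx" (3x3 intrinsics, pixels), "k1" (the pictures are not rectified: a ray, as slopes to the right and down, at radius r is drawn at 1 + k1 r^2 times it, then the intrinsics apply), "T" (4x4, takes a point from camera to world coordinates); the wrist camera has in their place "tool_from_camera" (4x4, takes a point from camera to tool coordinates, whose origin is the TCP and whose axes are the flange's). Camera axes: x right, y up, looking along -z (the intrinsics and any distortion apply to the point x, -y, -z); pixel columns grow to the right and rows downward; lengths in m; the calibration is good to about 2 mm. A picture is of the moment at which its call begins: read the wrist's pose just before it.
- workorder.hand_in(): hands the job in, once; it reports no verdict.
Trained networks look in a picture, given as the dict that the camera call returned (one of the last four; its "shot" number tells which), for a name from the list of things; names that differ only in an ending like _2 or _b are one class to them, and where a whole thing is asked for, a point or a joint stands for the part that bears it (a point fixed in the world has none). Each returns a list of dicts, best first, with "confidence" (0 to 1); they miss things now and then, are a little off and sometimes report something else, mostly with a low value. They report only what shows in the picture. A call takes as long as a camera call.
- silhouettes(picture, label): "mask" (480x640 bool, what is visible of it) and "location" ([column, row] in pixels, amid what is visible of it).
- tip_of(picture, label): "location" ([column, row] in pixels: a listed point, or the origin of a listed thing).
The state is a dict: "clock": time; "joint_pos": joint angles; "qvel": joint speeds; "tau": joint torques, N m; "tcp_pos": TCP position; "orientation": TCP orientation; "wrist_force": force on the tool from outside, world axes, zero at the start; "ft_torque": the same for the moment, N m; "finger_gap": finger opening in m.
Only numpy, scipy, OpenCV 4.12 (cv2) and the standard library are available. Lean on these libraries where they do the work, as an engineer would, in place of code of your own. Each camera call takes 0.05 s, during which the arm holds its last target.

## Task

Open the wooden spice caddy by lifting its lid over the brass stop strip and sliding it all the way to the other end, where it should lie flat. Then stand the tipped-over red-capped spice jar upright on the floor of the opened bay, setting it down gently rather than dropping it, and leave the lid open. Do not knock over or shove the drinking glass, the honey jar or the tomato tin behind.

Things in the scene. Friction and masses are not known exactly. Their poses are not given: they have to be found in the camera images.
- caddy: Light wooden box, fixed, 170 wide (its x), 282 long (y), walls 119 mm high, 136 over the lipped -y part. Origin: centre of its underside, z up. +y half: open bay; -y half: closed by a deck level with two side ledges, 106 mm above the origin, where the lid's feet stand. Cheeks guide the lid with 3 mm play each side; end walls stop it.
- bay (a point): Centre of the bay's floor (caddy x 0, y 64, z 8 mm); axes as the caddy's. The bay is 134 mm wide (x -67..67) and 138 mm long (caddy y -5..133) inside; with the lid open it is clear from y 8 mm on.
- strip (a point): Middle of the foot of the brass stop strip that runs across deck and ledges (caddy x 0, y -17, z 106 mm): 158 mm long in x, 8 mm in y, 5 mm high, with upright faces. Over caddy y -141..25 mm a lip overhangs each ledge, underside 25 mm above it, so the 13 mm high edge of the lid can rise at most 12 mm.
- lid_grip (a point): In the loose lid's dark grip bar: 90 long (x), 16 thick (y), 40 mm high, on the middle of a brown panel 152 x 140 x 6 mm with four corner feet 7 mm high; 0.25 kg. Point: 13 mm under the bar's top, 27 over the panel, 40 over the feet's undersides. Axes as the caddy's. Its caddy y, z: shut 60, 146 mm (feet 3 mm short of the strip); open -63, 146. Slides free to -y when lifted 6 to 11 mm.
- jar_mid (a point): Centre of the loose spice jar with the red cap: round, 46 mm across (cap 45 mm), 97 mm long, 0.11 kg, can be gripped anywhere. Its z axis points along the jar to the cap; the top of the cap is 48.5 mm from this point, the bottom as far the other way. It starts lying on its side on the range top (z = 0), cap to the robot's left.
- jar: The same spice jar; origin at the centre of its bottom, z axis to the cap.
- tumbler: Drinking glass, 80 mm across, 91 mm high, standing loose behind the work; origin under its centre, z up.
- honey: Honey jar with a grey lid, 63 mm across, 95 mm high, standing loose; origin under its centre, z up.
- tomato_tin: Short round tin with tomatoes pictured on it, 75 mm across, 58 mm high, standing loose; origin under its centre, z up.

How it is judged:
By the outcome, as a careful person would: the job done as asked, in the order asked, and still so for the second after the job is handed in, with the robot touching nothing.
It also fails if it takes over 72 s, if anything falls off the work surface, if the arm or the gripper's body presses on something with over 40 N, if the wrist force passes 120 N, or if a joint passes its speed limit or range.

## Working session

There is one attempt and no reset: what is moved stays moved. The work goes in short steps, Python scripts to look and compute and a shell command to move; the robot and the scene stay as the last step left them, time stands still between calls to the robot, and variables do not carry over. Pictures are saved under pics/ and viewed, and the job is handed in when it is done.

```bash
ls; mkdir -p pics
cat > h.py <<'E'
import numpy as np, cv2
from scipy.spatial.transform import Rotation as R
from workcell import get_state, vision, workorder, silhouettes, tip_of
def tcpT(s=None):
    s=s or get_state(); q=s["orientation"]; T=np.eye(4)
    T[:3,:3]=R.from_quat([q[1],q[2],q[3],q[0]]).as_matrix(); T[:3,3]=s["tcp_pos"]; return T
def cam(name,save=None):
    T=tcpT(); p=vision.read_camera(name)
    p["W"]=p["T"] if "T" in p else T@np.array(p["tool_from_camera"])
    if save: cv2.imwrite("pics/"+save,p["pixels"][:,:,::-1])
    return p
def rays(p,uv):
    uv=np.array(uv,float).reshape(-1,1,2)
    n=cv2.undistortPoints(uv,np.array(p["mtx"],float),np.array([p["k1"],0,0,0.]))[:,0]
    d=np.c_[n[:,0],-n[:,1],-np.ones(len(n))]
    W=np.array(p["W"]); return W[:3,3], d@W[:3,:3].T
def pts(p,uv):
    uv=np.array(uv).reshape(-1,2); o,d=rays(p,uv)
    z=p["depth"][uv[:,1].astype(int),uv[:,0].astype(int)]
    return o+d*z[:,None], z>0
def atz(p,uv,z):
    o,d=rays(p,uv); return o+d*((z-o[2])/d[:,2])[:,None]
def cloud(p,mask):
    v,u=np.nonzero(mask); P,ok=pts(p,np.c_[u,v]); return P[ok]
E
python3 - <<'E'
from h import *
s=get_state(); print(s)
for c in ["scene","top","wrist"]:
    p=cam(c,c+"0.png")
    for l in ["caddy","lid_grip","strip","bay","jar_mid","tumbler","honey","tomato_tin"]:
        if l not in("strip","bay"):
            m=silhouettes(p,l)
            for x in m[:2]:
                C=cloud(p,x["mask"]); 
                print(c,l,"sil",round(x["confidence"],2),np.round(x["location"]),len(C), np.round(np.percentile(C,[2,50,98],axis=0),3).tolist() if len(C) else "")
        for x in tip_of(p,l)[:2] if c!="wrist" else []:
            print(c,l,"tip",round(x["confidence"],2),np.round(x["location"],1),np.round(pts(p,np.round(x["location"]))[0][0],3))
E
```

```text
pics
{'clock': 0.0, 'joint_pos': array([9.99402565e-01, 3.13993776e-01, 4.49895502e-02, 1.30359500e+00,
       2.33096268e-05, 1.43120696e+00]), 'qvel': array([-0.000737  , -0.00107926, -0.00059049,  0.00066932,  0.00050884,
        0.00044977]), 'tau': array([-1.25552192e-04, -4.80627394e+01,  2.98535675e+01,  1.95768150e-02,
       -2.33346482e-04, -9.34185209e-07]), 'tcp_pos': array([0.24036566, 0.52179646, 0.23041696]), 'orientation': array([-3.24676145e-04,  2.14228692e-01,  9.76783116e-01, -8.41028841e-04]), 'wrist_force': array([-0.81478865,  0.07557942, -0.01685348]), 'ft_torque': array([-0.04769434,  0.01441772,  0.0215571 ]), 'finger_gap': 0.08546033587972635}
scene caddy sil 0.69 [462. 244.] 14065 [[0.443, -0.297, 0.008], [0.5, -0.175, 0.106], [0.621, -0.017, 0.138]]
scene caddy tip 0.66 [432.5 246.9] [ 0.484 -0.079  0.121]
scene lid_grip sil 0.6 [417. 220.] 6218 [[0.467, -0.168, 0.117], [0.53, -0.094, 0.12], [0.611, -0.033, 0.16]]
scene lid_grip tip 0.64 [420.9 206.1] [ 0.532 -0.099  0.16 ]
scene strip tip 0.83 [452.2 205.6] [ 0.521 -0.168  0.121]
scene strip tip 0.36 [24
[... 1434 characters left out ...]
 0.83 [241.7 275.9] [0.555 0.197 0.044]
top tumbler sil 0.87 [257. 168.] 1499 [[0.736, 0.142, 0.008], [0.785, 0.183, 0.037], [0.811, 0.215, 0.092]]
top tumbler sil 0.34 [241. 271.] 1071 [[0.534, 0.154, 0.017], [0.562, 0.198, 0.044], [0.589, 0.246, 0.048]]
top tumbler tip 0.77 [258.4 177.5] [0.765 0.175 0.013]
top honey sil 0.7 [304. 169.] 1155 [[0.744, 0.047, -0.001], [0.767, 0.078, 0.094], [0.806, 0.109, 0.098]]
top honey tip 0.76 [302.4 176. ] [0.75  0.078 0.091]
top tomato_tin sil 0.65 [352. 172.] 1273 [[0.738, -0.055, 0.0], [0.77, -0.019, 0.055], [0.81, 0.014, 0.059]]
top tomato_tin tip 0.71 [401.5 283.7] [ 0.541 -0.102  0.16 ]
top tomato_tin tip 0.63 [348.4 176.1] [ 0.76  -0.014  0.056]
```

View pics/scene0.png

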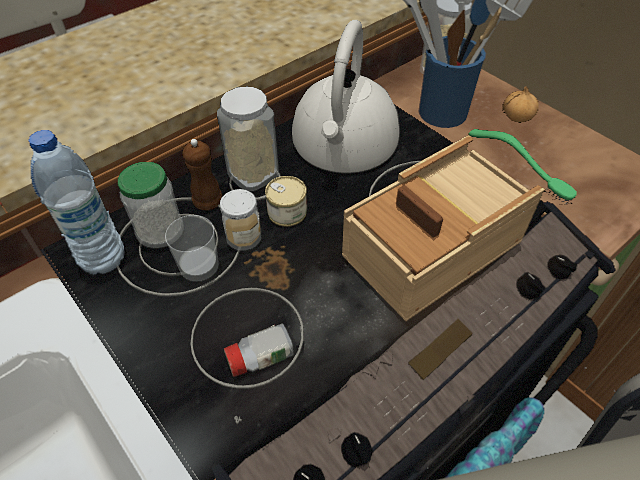

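View pics/top0.png

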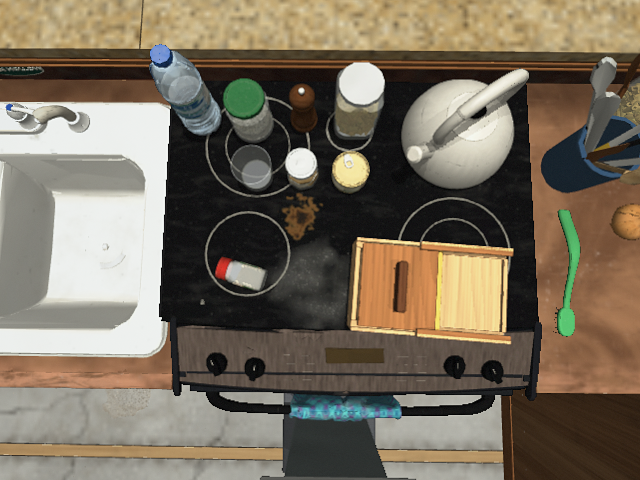

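```bash
cat > geo.py <<'E'
from h import *
# bar top face -> centre and direction; panel; jar axis
for c in ["top","scene"]:
    p=cam(c)
    m=silhouettes(p,"lid_grip")[0]["mask"]; C=cloud(p,m)
    b=C[C[:,2]>0.150]
    t=C[(C[:,2]>0.154)]
    r=cv2.minAreaRect((t[:,:2]*1000).astype(np.float32)); print(c,"bar",len(t),np.round(r[0],1),np.round(r[1],1),round(r[2],2),"ztop",np.round(np.median(t[:,2]),4))
    d=C[(C[:,2]>0.112)&(C[:,2]<0.125)]
    r=cv2.minAreaRect((d[:,:2]*1000).astype(np.float32)); print(c,"panel",np.round(r[0],1),np.round(r[1],1),round(r[2],2),np.round(np.median(d[:,2]),4))
    P=cloud(p,np.ones((480,640),bool))
    w=P[(P[:,2]>0.132)&(P[:,2]<0.141)&(P[:,0]>.42)&(P[:,0]<.65)&(P[:,1]<0)&(P[:,1]>-.33)]
    r=cv2.minAreaRect((w[:,:2]*1000).astype(np.float32)); print(c,"lipped rim",len(w),np.round(r[0],1),np.round(r[1],1),round(r[2],2))
    m=silhouettes(p,"jar_mid")[0]["mask"]; C=cloud(p,m); C=C[C[:,2]>0.036]
    mu=np.median(C[:,:2],0); u,s_,vt=np.linalg.svd(C[:,:2]-C[:,:2].mean(0)); a=vt[0]; a*=np.sign(a[1])
    pr=(C[:,:2]-C[:,:2].mean(0))@a; q=(C[:,:2]-C[:,:2].mean(0))@np.array([-a[1],a[0]])
    print(c,"jar mean",np.round(C[:,:2].mean(0),4),"axis",np.round(a,3),np.degrees(np.arctan2(a[1],a[0])).round(1),"ext",np.round(np.percentile(pr,[1,99]),4),np.round(np.percentile(q,[2,98]),4),"z",np.percentile(C[:,2],95))
E
python3 geo.py
```

```text
top bar 466 [ 537.9 -103. ] [16.4 90. ] 86.21 ztop 0.1584
top panel [ 538.  -102.9] [139.5 152. ] 85.73 0.1189
top lipped rim 1514 [ 530.9 -198.3] [207.1 170.6] 86.01
top jar mean [0.5612 0.1991] axis [0.285 0.959] 73.5 ext [-0.0449  0.0494] [-0.0207  0.0207] z 0.047531438572048446
scene bar 511 [ 538.2 -102.3] [17.7 90.3] 86.38 ztop 0.1592
scene panel [ 540.8 -105.9] [147.3 157.7] 86.04 0.1199
scene lipped rim 1593 [ 532.6 -198.5] [209.7 172.2] 85.68
scene jar mean [0.5581 0.202 ] axis [0.29  0.957] 73.1 ext [-0.0456  0.0488] [-0.0226  0.0179] z 0.04782033426449958
```

The scene picture shows the lid shut with its bar at about (420, 207) and the brass strip at (452, 206). The jar lies at about (260, 349) with its cap to the left. The top view agrees: bar (401, 285), jar (242, 274). The measured sizes match the given ones, and the caddy is yawed about -4°. Next I work out the move to above the bar.

```bash
cat >> h.py <<'E'
def down(yaw): # tool down, tool y at world angle yaw(deg)
    a=np.radians(yaw); y=np.array([np.cos(a),np.sin(a),0]); z=np.array([0,0,-1.]); return np.c_[np.cross(y,z),y,z]
def delta(pos,Rm=None,first="turn"):
    T=tcpT(); Rm=T[:3,:3] if Rm is None else Rm
    rv=R.from_matrix(T[:3,:3].T@Rm).as_rotvec(degrees=True)
    d=np.array(pos)-T[:3,3]
    print("turn deg",rv.round(2),"| shift cm in old tool axes",(T[:3,:3].T@d*100).round(2),"| in new axes",(Rm.T@d*100).round(2))
E
python3 - <<'E'
from h import *
delta([.538,-.1027,.21],down(86))
print(np.round(cam("wrist")["tool_from_camera"],3))
E
```

```text
turn deg [  0.     0.   -20.74] | shift cm in old tool axes [-53.16 -44.32   2.13] | in new axes [-34.02 -60.27   2.13]
[[ 0.001  0.955  0.295  0.075]
 [ 1.    -0.001 -0.001  0.002]
 [-0.001  0.295 -0.955 -0.141]
 [ 0.     0.     0.     1.   ]]
```

```bash
python3 -m inch '[[0,0,0,0,0,-5,8.54],[0,0,0,0,0,-5,8.54],[0,0,0,0,0,-5,8.54],[0,0,0,0,0,-5.74,8.54],[0,0,0,0,0,0,8.54]]' 60
for i in 1 2 3 ; do python3 -m inch '[[-2,-3.5,0,0,0,0,8.54],[-2,-3.5,0,0,0,0,8.54],[-2,-3.5,0,0,0,0,8.54],[-2,-3.5,0,0,0,0,8.54],[-2,-3.5,0,0,0,0,8.54]]'; done
python3 - <<'E'
from h import *
delta([.538,-.1027,.21],down(86))
E
```

```text
clock: 2.7
tcp_pos: [0.2407, 0.5222, 0.2313]
orientation: [0.0, 0.035, 0.999, 0.0]
wrist_force: [-0.3, -0.3, -0.2]
finger_gap: 0.0856
clock: 3.2
tcp_pos: [0.3286, 0.3393, 0.2314]
orientation: [0.0, 0.036, 0.999, 0.0]
wrist_force: [2.0, 0.5, -0.4]
finger_gap: 0.0854
clock: 3.7
tcp_pos: [0.4163, 0.1576, 0.2316]
orientation: [0.0, 0.036, 0.999, 0.0]
wrist_force: [1.4, 0.2, -0.4]
finger_gap: 0.0856
clock: 4.2
tcp_pos: [0.5038, -0.0241, 0.2315]
orientation: [0.0, 0.036, 0.999, 0.0]
wrist_force: [0.6, -0.0, 0.2]
finger_gap: 0.0855
turn deg [ 0.01  0.03 -0.17] | shift cm in old tool axes [-3.98 -7.59  2.15] | in new axes [-3.96 -7.6   2.15]
```

```bash
python3 -m inch '[[-2,-3.8,0,0,0,0,8.54],[-2,-3.8,0,0,0,-0.2,8.54],[0,0,1,0,0,0,8.54],[0,0,1.2,0,0,0,8.54],[0,0,0,0,0,0,8.54]]'
python3 - <<'E'
from h import *
p=cam("wrist","w1.png")
m=silhouettes(p,"lid_grip"); print([x["confidence"] for x in m])
C=cloud(p,m[0]["mask"]); t=C[(C[:,2]>.153)&(C[:,2]<.165)]
r=cv2.minAreaRect((t[:,:2]*1000).astype(np.float32)); print(r,np.median(t[:,2]))
delta([.538,-.1027,.127],down(86))
E
```

```text
clock: 4.7
tcp_pos: [0.5361, -0.0998, 0.207]
orientation: [-0.002, 0.033, 0.999, 0.001]
wrist_force: [0.1, 0.9, -0.1]
finger_gap: 0.0851
[0.94, 0.36]
((538.18994140625, -101.08658599853516), (16.012805938720703, 89.50179290771484), 86.06046295166016) 0.15729770278751826
turn deg [ 0.04 -0.09  0.25] | shift cm in old tool axes [-0.14 -0.31  8.19] | in new axes [-0.12 -0.3   8.19]
```

View pics/w1.png

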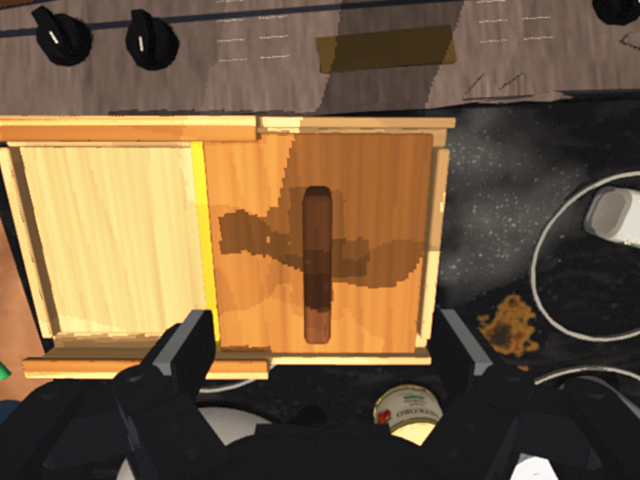

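The wrist picture shows the bar at (317, 265), midway between the fingers, and its pose agrees with the earlier measurement. I descend and close.

```bash
python3 -m inch '[[-0.1,-0.2,2,0,0,0.2,8.54],[0,0,2,0,0,0,8.54],[0,0,2,0,0,0,8.54],[0,0,1.8,0,0,0,8.54],[0,0,0,0,0,0,8.54]]'
python3 -m inch '[[0,0,0,0,0,0,4],[0,0,0,0,0,0,2.5],[0,0,0,0,0,0,1.4],[0,0,0,0,0,0,1.0],[0,0,0,0,0,0,1.0]]' 60
python3 -m inch '[[0,0,0,0,0,0,1],[0,0,0,0,0,0,1],[0,0,0,0,0,0,1.0]]' 60
python3 - <<'E'
from h import *
s=get_state();print(s["tcp_pos"],s["finger_gap"],s["wrist_force"],s["ft_torque"])
delta([.538,-.1027,.127],down(86))
E
```

```text
clock: 5.3
tcp_pos: [0.537, -0.1013, 0.1296]
orientation: [-0.002, 0.034, 0.999, 0.001]
wrist_force: [-0.5, 0.1, -0.3]
finger_gap: 0.0855
clock: 5.8
tcp_pos: [0.5392, -0.1031, 0.1321]
orientation: [0.001, 0.035, 0.999, -0.0]
wrist_force: [0.8, -0.5, -0.6]
finger_gap: 0.0149
clock: 6.1
tcp_pos: [0.5393, -0.1032, 0.1321]
orientation: [0.001, 0.035, 0.999, -0.0]
wrist_force: [-0.7, -0.3, 5.4]
finger_gap: 0.0152
[ 0.53925342 -0.10317025  0.13209468] 0.015201124302588243 [-0.66220098 -0.32714575  5.42145865] [ 0.15203066  0.12913108 -0.01456732]
turn deg [-0.    0.08 -0.  ] | shift cm in old tool axes [0.13 0.04 0.51] | in new axes [0.13 0.04 0.51]
```

```bash
python3 -m inch '[[0,0,-0.3,0,0,0,1],[0,0,-0.3,0,0,0,1],[0,0,-0.25,0,0,0,1],[0,0,0,0,0,0,1],[0,0,0,0,0,0,1]]' 80
python3 - <<'E'
from h import *
s=get_state();print(s["tcp_pos"],s["finger_gap"],s["wrist_force"],s["ft_torque"])
p=cam("scene","s2.png")
C=cloud(p,silhouettes(p,"lid_grip")[0]["mask"]);t=C[C[:,2]>.155];print(np.percentile(t[:,2],[50,90]).round(4))
d=C[(C[:,2]>0.112)&(C[:,2]<0.140)]; A=np.c_[d[:,:2]-d[:,:2].mean(0),np.ones(len(d))]; print(np.linalg.lstsq(A,d[:,2],rcond=None)[0].round(4))
E
```

```text
clock: 6.6
tcp_pos: [0.5387, -0.1031, 0.1396]
orientation: [-0.0, 0.035, 0.999, 0.0]
wrist_force: [-0.2, -1.0, -1.9]
finger_gap: 0.0148
[ 0.53868017 -0.10305569  0.13957371] 0.014791300439842066 [-0.21310912 -0.96642803 -1.89164932] [ 0.08230622 -0.00741898  0.00161762]
[0.1659 0.1681]
[ 0.0006 -0.0058  0.1274]
```

View pics/s2.png

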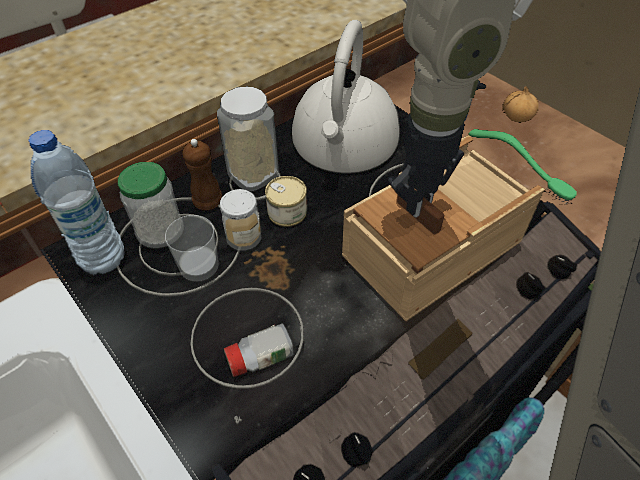

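The scene picture shows the lid raised about 7.5–8 mm and level, still held at (425, 215). The wrist carries its weight, so I slide it.

```bash
python3 -m inch '[[0,-1,-0.05,0,0,0,1],[0,-1.5,0,0,0,0,1],[0,-1.5,0,0,0,0,1],[0,0,0,0,0,0,1]]' 80
python3 - <<'E'
from h import *
s=get_state();print(s["wrist_force"],s["ft_torque"])
c=np.array([.538,-.1027])-.123*np.array([np.cos(np.radians(86)),np.sin(np.radians(86))])
delta([*c,.1395],down(86))
E
```

```text
clock: 7.1
tcp_pos: [0.5361, -0.1458, 0.1403]
orientation: [0.0, 0.036, 0.999, -0.0]
wrist_force: [-0.4, 0.1, -3.2]
finger_gap: 0.0149
[-0.35286673  0.09941097 -3.22798479] [ 0.03869006 -0.0203901  -0.00763144]
turn deg [-0.05  0.03 -0.17] | shift cm in old tool axes [ 0.08 -7.99  0.09] | in new axes [ 0.11 -7.99  0.08]
```

```bash
python3 -m inch '[[0,-1.5,0,0,0,0,1],[0,-2,0,0,0,0,1],[0,-2,0,0,0,0,1],[0,-1.5,0,0,0,0,1],[0,0,0,0,0,0,1]]' 80
python3 - <<'E'
from h import *
s=get_state();print(s["wrist_force"],s["ft_torque"])
c=np.array([.538,-.1027])-.123*np.array([np.cos(np.radians(86)),np.sin(np.radians(86))])
delta([*c,.1395],down(86))
E
```

```text
clock: 7.6
tcp_pos: [0.531, -0.2152, 0.1402]
orientation: [0.0, 0.036, 0.999, -0.0]
wrist_force: [-0.8, -0.4, -2.1]
finger_gap: 0.0146
[-0.75797457 -0.37581977 -2.12701277] [-0.03304062  0.0433837   0.06607525]
turn deg [-0.04  0.03 -0.16] | shift cm in old tool axes [ 0.09 -1.02  0.07] | in new axes [ 0.09 -1.02  0.07]
```

```bash
python3 -m inch '[[0,-0.5,0,0,0,0,1],[0,-0.5,0,0,0,0,1],[0,0,0,0,0,0,1]]' 80
python3 -m inch '[[0,0,0.3,0,0,0,1],[0,0,0.3,0,0,0,1],[0,0,0.15,0,0,0,1],[0,0,0,0,0,0,1],[0,0,0,0,0,0,1]]' 80
python3 - <<'E'
from h import *
p=cam("scene","s3.png")
C=cloud(p,silhouettes(p,"lid_grip")[0]["mask"])
d=C[(C[:,2]>0.112)&(C[:,2]<0.140)]; A=np.c_[d[:,:2]-d[:,:2].mean(0),np.ones(len(d))]; print(np.linalg.lstsq(A,d[:,2],rcond=None)[0].round(4))
E
```

```text
clock: 7.9
tcp_pos: [0.5305, -0.2229, 0.1403]
orientation: [0.0, 0.035, 0.999, -0.0]
wrist_force: [-0.2, -0.3, -2.9]
finger_gap: 0.0144
clock: 8.4
tcp_pos: [0.5304, -0.2226, 0.1327]
orientation: [-0.0, 0.035, 0.999, 0.0]
wrist_force: [-0.6, 0.4, -3.0]
finger_gap: 0.0147
[-0.005  -0.006   0.1212]
```

View pics/s3.png

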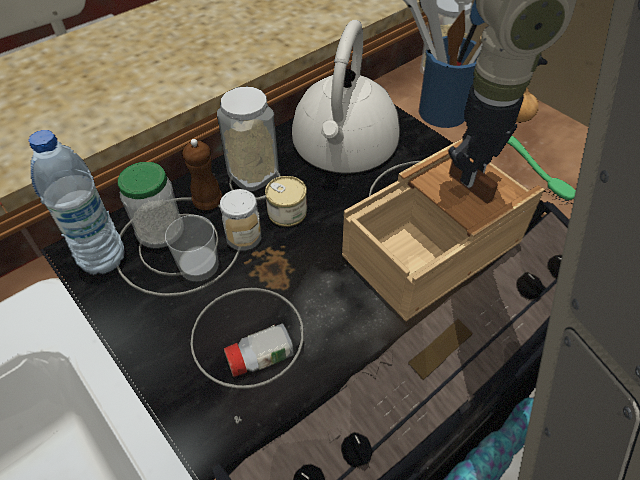

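The lid is past the strip and the bay is open, with the lid on the far half at (470, 190). It is about 3 mm short of the end and 1 mm up, so I finish that.

```bash
python3 -m inch '[[0,-0.15,0,0,0,0,1],[0,-0.15,0,0,0,0,1],[0,0,0.1,0,0,0,1],[0,0,0.05,0,0,0,1],[0,0,0,0,0,0,1]]' 80
python3 - <<'E'
from h import *
s=get_state();print(s["tcp_pos"],s["wrist_force"],s["ft_torque"])
p=cam("scene")
C=cloud(p,silhouettes(p,"lid_grip")[0]["mask"])
d=C[(C[:,2]>0.112)&(C[:,2]<0.140)]; A=np.c_[d[:,:2]-d[:,:2].mean(0),np.ones(len(d))]; print(np.linalg.lstsq(A,d[:,2],rcond=None)[0].round(4))
E
```

```text
clock: 9.0
tcp_pos: [0.5304, -0.2246, 0.1322]
orientation: [0.0, 0.035, 0.999, 0.001]
wrist_force: [-0.8, 5.3, 3.9]
finger_gap: 0.0147
[ 0.53036272 -0.22464097  0.13217541] [-0.77389756  5.34244787  3.94683995] [ 0.96325302  0.20067761 -0.00906497]
[-0.0005 -0.0088  0.1208]
```

```bash
python3 -m inch '[[0,0,0,0,0,0,2.5],[0,0,0,0,0,0,4],[0,0,0,0,0,0,5],[0,0,0,0,0,0,5],[0,0,-1,0,0,0,5]]'
python3 -m inch '[[0,0,-2,0,0,0,5],[0,0,-2,0,0,0,5],[0,0,-3,0,0,0,6],[0,0,-4,0,0,0,7.5],[0,0,0,0,0,0,7.5]]'
python3 - <<'E'
from h import *
p=cam("wrist","w4.png")
C=cloud(p,silhouettes(p,"lid_grip")[0]["mask"])
d=C[(C[:,2]>0.112)&(C[:,2]<0.140)]; A=np.c_[d[:,:2]-d[:,:2].mean(0),np.ones(len(d))]; print(np.linalg.lstsq(A,d[:,2],rcond=None)[0].round(4))
t=C[C[:,2]>.153];r=cv2.minAreaRect((t[:,:2]*1000).astype(np.float32)); print(r)
m=np.array([.5595,.2005]); a=np.array([.287,.958]); g=m+a*.012
delta([*g,.24],down(73.3-90)); delta([*g,.24],down(73.3+90)); print(get_state()["joint_pos"].round(3))
E
```

```text
clock: 9.6
tcp_pos: [0.5293, -0.2254, 0.1403]
orientation: [-0.001, 0.035, 0.999, 0.001]
wrist_force: [-0.5, 0.6, -0.2]
finger_gap: 0.0499
clock: 10.1
tcp_pos: [0.5326, -0.2272, 0.258]
orientation: [0.005, 0.035, 0.999, -0.003]
wrist_force: [0.8, -0.3, 0.6]
finger_gap: 0.0751
[-0.0002  0.0004  0.1177]
((529.4019775390625, -222.74362182617188), (16.00617218017578, 89.33235168457031), 86.02305603027344)
turn deg [1.000e-01 2.100e-01 1.027e+02] | shift cm in old tool axes [-0.13 43.95  1.24] | in new axes [42.9  -9.53  1.31]
turn deg [ -0.2    0.09 -77.3 ] | shift cm in old tool axes [-0.13 43.95  1.24] | in new axes [-42.9    9.53   1.31]
[-0.542  0.31   0.095  1.352 -0.    -0.472]
```

View pics/w4.png

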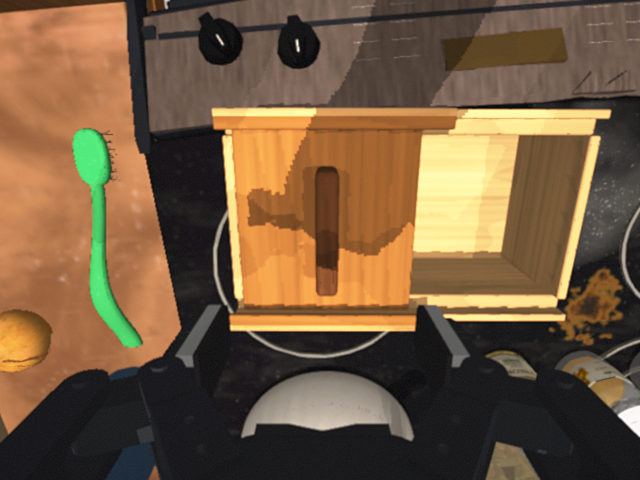

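The wrist picture shows the lid flat (slopes about 0) against the far end with its bar at (327, 230), and the bay clear. Next is the jar. I will pick it up with the tool leaning 45° to the cap side and tip it 90° about the jaw axis. Then I stand it on the range top and regrip it from above.

```bash
for i in 1 2; do python3 -m inch '[[0,4.4,0,0,0,0,8.54],[0,4.4,0,0,0,0,8.54],[0,4.4,0,0,0,0,8.54],[0,4.4,0,0,0,0,8.54],[0,4.4,0,0,0,0,8.54]]'; done
for i in 1 2 3; do python3 -m inch '[[0,0,0,0,0,8.4,8.54],[0,0,0,0,0,8.4,8.54],[0,0,0,0,0,8.4,8.54],[0,0,0,0,0,8.4,8.54]]'; done
python3 -m inch '[[0,0,0,0,0,1.9,8.54],[0,0,0,0,0,0,8.54]]'
python3 - <<'E'
from h import *
p=cam("wrist","w5.png")
print(get_state()["joint_pos"].round(3))
m=silhouettes(p,"jar_mid")
for x in m[:2]:
    C=cloud(p,x["mask"]); print(x["confidence"],len(C)); C=C[C[:,2]>0.036]
    if len(C)<50: continue
    r=cv2.minAreaRect((C[:,:2]*1000).astype(np.float32)); print(r, np.percentile(C[:,2],95))
g=np.array([.5595,.2005])+.01*np.array([.287,.958])
delta([*g,.25],down(-16.7))
E
```

```text
clock: 10.7
tcp_pos: [0.5446, -0.0046, 0.25]
orientation: [-0.001, 0.035, 0.999, 0.0]
wrist_force: [0.5, 0.4, -0.4]
finger_gap: 0.0856
clock: 11.2
tcp_pos: [0.56, 0.2148, 0.2499]
orientation: [-0.001, 0.035, 0.999, -0.0]
wrist_force: [1.0, 0.5, 0.1]
finger_gap: 0.0855
clock: 11.6
tcp_pos: [0.56, 0.2133, 0.2497]
orientation: [-0.001, 0.325, 0.946, -0.001]
wrist_force: [-0.0, 0.5, 0.3]
finger_gap: 0.0852
clock: 12.0
tcp_pos: [0.5601, 0.2129, 0.2497]
orientation: [-0.001, 0.585, 0.811, -0.001]
wrist_force: [0.4, -0.1, 0.0]
finger_gap: 0.0858
clock: 12.4
tcp_pos: [0.5601, 0.2129, 0.2498]
orientation: [-0.001, 0.794, 0.608, -0.001]
wrist_force: [0.1, -0.5, -0.0]
finger_gap: 0.085
clock: 12.6
tcp_pos: [0.5602, 0.213, 0.2499]
orientation: [-0.001, 0.802, 0.597, -0.001]
wrist_force: [0.3, -0.4, -0.2]
finger_gap: 0.0856
[0.229 0.36  0.158 1.371 0.    2.091]
0.75 4548
((561.811279296875, 204.62896728515625), (96.87156677246094, 45.42649459838867), 74.31637573242188) 0.045130904187381124
turn deg [-0.09  0.04  0.06] | shift cm in old tool axes [-0.23  0.27  0.03] | in new axes [-0.23  0.27  0.04]
```

View pics/w5.png

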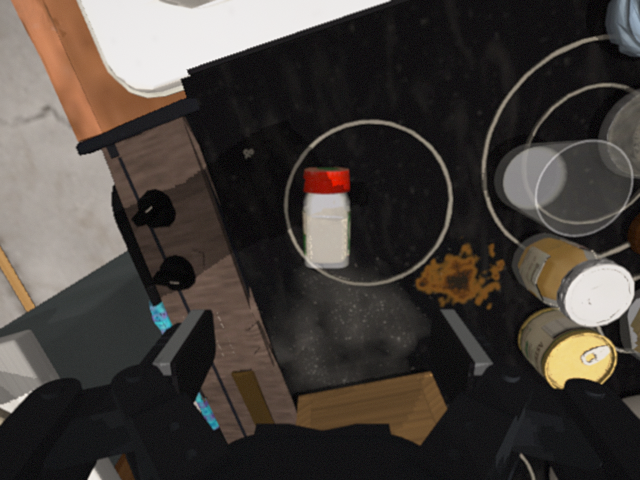

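The wrist picture shows the jar at (327, 217) with its cap up the picture. The fitted outline is 97 x 45 mm, which matches the jar. Next I tilt and approach.

```bash
python3 -m inch '[[0,0,0,0,-8,0,8.54],[0,0,0,0,-8,0,8.54],[0,0,0,0,-8,0,8.54],[0,0,0,0,-8,0,8.54],[0,0,0,0,-8,0,8.54]]'
python3 -m inch '[[0,0,0,0,-5,0,8.54],[0,0,0,0,0,0,8.54]]'
cat > tgt.py <<'E'
from h import *
RT=down(-16.2)@R.from_rotvec([0,-45,0],degrees=True).as_matrix()
G=np.array([.5643,.2124,.027]); P=G+.019*RT[:,2]
if __name__=="__main__":
    delta(P-.09*RT[:,2],RT); delta(P,RT); print(P, RT[:,2].round(3)); print(get_state()["joint_pos"].round(3))
E
python3 tgt.py
```

```text
clock: 13.2
tcp_pos: [0.5612, 0.2135, 0.2521]
orientation: [0.206, 0.753, 0.561, -0.275]
wrist_force: [0.5, -0.4, 0.2]
finger_gap: 0.0852
clock: 13.4
tcp_pos: [0.5604, 0.2149, 0.2445]
orientation: [0.228, 0.738, 0.553, -0.312]
wrist_force: [0.4, 0.4, -1.6]
finger_gap: 0.0852
turn deg [-0.6   0.43  0.12] | shift cm in old tool axes [15.34  0.56  8.25] | in new axes [15.28  0.44  8.37]
turn deg [-0.6   0.43  0.12] | shift cm in old tool axes [15.41  0.66 17.25] | in new axes [15.28  0.44 17.37]
[0.56055175 0.19949843 0.01356497] [-0.197 -0.679 -0.707]
[ 0.486  0.932  0.862  2.123 -0.529  2.515]
```

```bash
python3 -m inch '[[3,0.1,1.5,0,0,0,8.54],[3,0.1,1.5,0,0,0,8.54],[3,0.1,1.5,0,0,0,8.54],[3,0.1,1.5,0,0,0,8.54],[0,0,0,0,0,0,8.54]]'
python3 tgt.py
```

```text
clock: 13.9
tcp_pos: [0.5761, 0.2525, 0.1203]
orientation: [0.227, 0.741, 0.552, -0.308]
wrist_force: [-0.6, -0.2, -0.1]
finger_gap: 0.0855
turn deg [-0.52  0.04 -0.2 ] | shift cm in old tool axes [ 3.64 -0.01  2.45] | in new axes [ 3.64 -0.02  2.45]
turn deg [-0.52  0.04 -0.2 ] | shift cm in old tool axes [ 3.65  0.08 11.45] | in new axes [ 3.64 -0.02 11.45]
[0.56055175 0.19949843 0.01356497] [-0.197 -0.679 -0.707]
[ 0.518  1.057  0.819  1.963 -0.508  2.547]
```

```bash
python3 -m inch '[[1.8,0,1.2,-0.5,0,0,8.54],[1.8,0,1.2,0,0,0,8.54],[0,0,2,0,0,0,8.54],[0,0,0,0,0,0,8.54]]'
python3 tgt.py
python3 - <<'E'
from h import *
cam("scene","s6.png")
E
```

```text
clock: 14.3
tcp_pos: [0.5745, 0.2453, 0.0665]
orientation: [0.231, 0.74, 0.553, -0.306]
wrist_force: [-0.3, -0.5, 0.3]
finger_gap: 0.0856
turn deg [-0.03  0.11 -0.3 ] | shift cm in old tool axes [ 0.35 -0.06 -1.87] | in new axes [ 0.36 -0.06 -1.87]
turn deg [-0.03  0.11 -0.3 ] | shift cm in old tool axes [ 0.37 -0.05  7.13] | in new axes [ 0.36 -0.06  7.13]
[0.56055175 0.19949843 0.01356497] [-0.197 -0.679 -0.707]
[ 0.514  1.061  0.696  1.829 -0.518  2.543]
```

View pics/s6.png

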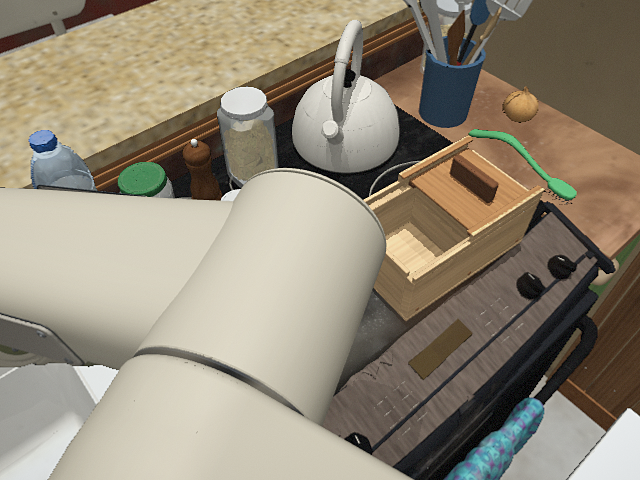

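The arm blocks the scene view of the jar. The lid still lies open and flat at (470, 190). I check with the wrist camera.

Run:
```python
from h import *
p=cam("wrist","w6.png")
for x in silhouettes(p,"jar_mid")[:1]:
    C=cloud(p,x["mask"]); print(x["confidence"],len(C)); C=C[C[:,2]>0.03]
    r=cv2.minAreaRect((C[:,:2]*1000).astype(np.float32)); print(r)
p=cam("top","t6.png")
```

```text
0.58 10573
((562.2018432617188, 205.77987670898438), (97.97470092773438, 46.01166534423828), 72.97034454345703)
```

View pics/w6.png

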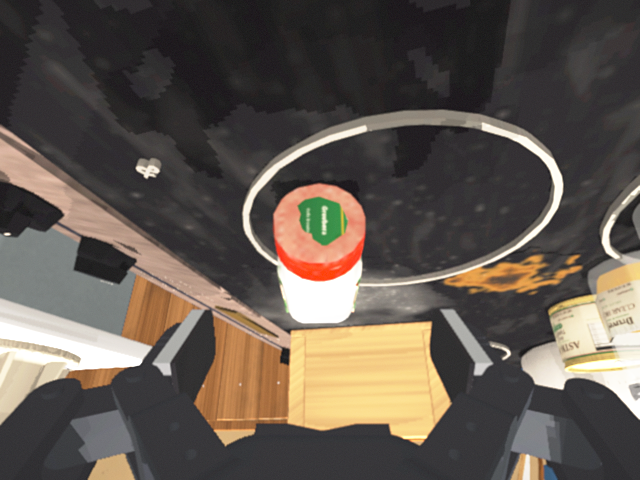

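View pics/t6.png

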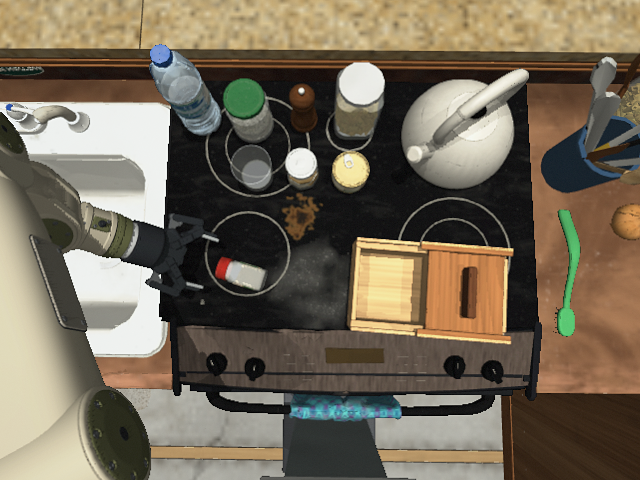

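The wrist picture shows the jar at (318, 250), centred between the fingers, which sit at about 205 and 440. The top view agrees. I advance and grip.

```bash
python3 -m inch '[[0.2,0,1.8,0,0,0,8.54],[0.2,0,1.8,0,0,0,8.54],[0.05,0,1.8,0,0,0,8.54],[0,0,1.5,0,0,0,8.54],[0,0,0,0,0,0,8.54]]'
python3 tgt.py
```

```text
clock: 15.0
tcp_pos: [0.5629, 0.2026, 0.0155]
orientation: [0.231, 0.74, 0.552, -0.305]
wrist_force: [0.2, -0.0, 0.9]
finger_gap: 0.0855
turn deg [ 0.09  0.01 -0.38] | shift cm in old tool axes [-0.12 -0.13 -8.61] | in new axes [-0.12 -0.14 -8.61]
turn deg [ 0.09  0.01 -0.38] | shift cm in old tool axes [-0.12 -0.14  0.39] | in new axes [-0.12 -0.14  0.39]
[0.56055175 0.19949843 0.01356497] [-0.197 -0.679 -0.707]
[ 0.471  1.01   0.463  1.624 -0.543  2.502]
```

```bash
python3 -m inch '[[-0.1,-0.1,0.25,0,0,0,8],[0,0,0,0,0,0,6],[0,0,0,0,0,0,5],[0,0,0,0,0,0,4],[0,0,0,0,0,0,3.5]]' 40
python3 -m inch '[[0,0,0,0,0,0,3.5],[0,0,0,0,0,0,3.5],[0,0,0,0,0,0,3.5]]' 40
python3 tgt.py
```

```text
clock: 15.5
tcp_pos: [0.5619, 0.202, 0.0152]
orientation: [0.232, 0.74, 0.553, -0.304]
wrist_force: [0.0, 2.4, 4.1]
finger_gap: 0.0446
clock: 15.8
tcp_pos: [0.5619, 0.2019, 0.0152]
orientation: [0.232, 0.74, 0.553, -0.304]
wrist_force: [0.3, 3.2, 5.2]
finger_gap: 0.0446
turn deg [ 0.23 -0.07 -0.38] | shift cm in old tool axes [-0.06 -0.03 -8.7 ] | in new axes [-0.07 -0.06 -8.7 ]
turn deg [ 0.23 -0.07 -0.38] | shift cm in old tool axes [-0.07 -0.06  0.3 ] | in new axes [-0.07 -0.06  0.3 ]
[0.56055175 0.19949843 0.01356497] [-0.197 -0.679 -0.707]
[ 0.471  1.005  0.453  1.615 -0.544  2.501]
```

```bash
python3 -m inch '[[-0.7,0,-0.7,0,0,0,3.5],[-1.4,0,-1.4,0,0,0,3.5],[-1.4,0,-1.4,0,0,0,3.5],[-1.4,0,-1.4,0,0,0,3.5],[-1.4,0,-1.4,0,0,0,3.5]]' 50
python3 -m inch '[[-1.4,0,-1.4,0,0,0,3.5],[-1.4,0,-1.4,0,0,0,3.5],[-1.4,0,-1.4,0,0,0,3.5],[0,0,0,0,0,0,3.5]]' 50
for i in 1 2; do python3 -m inch '[[0,0,0,0,6,0,3.5],[0,0,0,0,6,0,3.5],[0,0,0,0,6,0,3.5],[0,0,0,0,6,0,3.5],[0,0,0,0,6,0,3.5]]'; python3 -c "
from h import *
print(get_state()['joint_pos'].round(3))"; done
```

```text
clock: 16.3
tcp_pos: [0.5606, 0.201, 0.1042]
orientation: [0.231, 0.74, 0.553, -0.305]
wrist_force: [-0.6, 0.1, -0.9]
finger_gap: 0.0446
clock: 16.7
tcp_pos: [0.5613, 0.2016, 0.1657]
orientation: [0.232, 0.741, 0.553, -0.303]
wrist_force: [0.1, -0.2, -0.8]
finger_gap: 0.0446
clock: 17.2
tcp_pos: [0.5601, 0.2014, 0.1621]
orientation: [0.079, 0.794, 0.594, -0.101]
wrist_force: [0.2, -0.3, -1.8]
finger_gap: 0.0445
[ 0.318  0.513  0.15   1.352 -0.215  2.19 ]
clock: 17.7
tcp_pos: [0.5598, 0.2012, 0.1623]
orientation: [-0.077, 0.793, 0.594, 0.108]
wrist_force: [0.3, -0.3, -1.8]
finger_gap: 0.0448
[ 0.085  0.276 -0.205  0.986  0.245  1.953]
```

```bash
python3 -m inch '[[0,0,0,0,6,0,3.5],[0,0,0,0,6,0,3.5],[0,0,0,0,6,0,3.5],[0,0,0,0,6,0,3.5],[0,0,0,0,6,0,3.5]]'; python3 -m inch '[[0,0,0,0,0,0,3.5]]'
cat > jar.py <<'E'
from h import *
import sys
print(get_state()['joint_pos'].round(3)); T=tcpT(); print("R",T[:3,:3].round(3).tolist())
for c in ["scene","top","wrist"]:
    p=cam(c,c[0]+sys.argv[1]+".png")
    ms=[x for x in silhouettes(p,"jar_mid") if x["confidence"]>.3]
    for x in ms[:1]:
        C=cloud(p,x["mask"])
        print(c,x["confidence"],len(C),np.percentile(C,[1,50,99],axis=0).round(4).tolist())
E
python3 jar.py 7
```

```text
clock: 18.2
tcp_pos: [0.5597, 0.201, 0.1622]
orientation: [-0.228, 0.739, 0.554, 0.309]
wrist_force: [-0.4, 0.3, -1.3]
finger_gap: 0.0449
clock: 18.3
tcp_pos: [0.5581, 0.1998, 0.1593]
orientation: [-0.229, 0.741, 0.552, 0.306]
wrist_force: [-1.5, -0.3, -2.2]
finger_gap: 0.0448
[-0.168  0.249 -0.46   0.743  0.777  1.74 ]
R [[0.202, 0.959, 0.201], [0.679, -0.285, 0.677], [0.706, -0.001, -0.708]]
scene 0.58 1897 [[0.5315, 0.1714, 0.1133], [0.546, 0.2004, 0.1985], [0.5807, 0.2163, 0.2107]]
top 0.74 830 [[0.5345, 0.1638, 0.138], [0.5568, 0.1866, 0.2094], [0.58, 0.2134, 0.2201]]
wrist 0.67 19973 [[0.5363, 0.1713, 0.1268], [0.5578, 0.1892, 0.21], [0.5801, 0.216, 0.2117]]
```

View pics/s7.png

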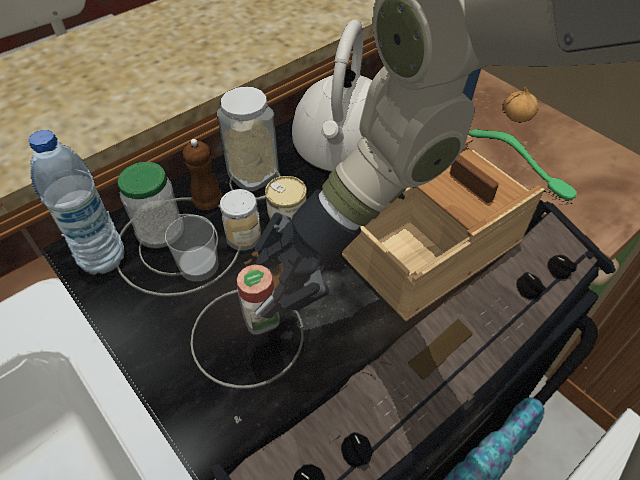

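View pics/w7.png

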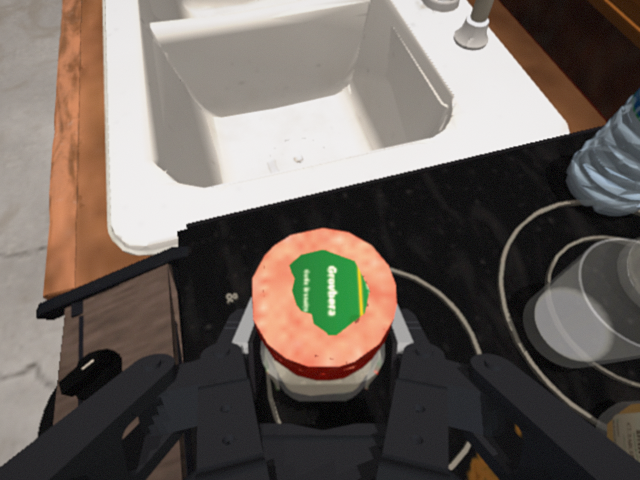

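The scene picture shows the jar held upright, cap up, at (258, 295). In the wrist picture the cap is square to the fingers at (323, 300). I check the lean, then lower.

```bash
cat > cap.py <<'E'
from h import *
import sys
p=cam(sys.argv[1]); 
ms=silhouettes(p,"jar_mid"); C=cloud(p,ms[0]["mask"]); h=np.percentile(C[:,2],80)
d=C[abs(C[:,2]-h)<.006]
for _ in range(3):
    A=np.c_[d[:,:2]-d[:,:2].mean(0),np.ones(len(d))]; k=np.linalg.lstsq(A,d[:,2],rcond=None)[0]; d=d[abs(A@k-d[:,2])<.002]
(cx,cy),r=cv2.minEnclosingCircle((d[:,:2]*1000).astype(np.float32))
print(sys.argv[1],ms[0]["confidence"],"cap slope deg",np.degrees(k[:2]).round(2),"z",k[2].round(4),"centre",round(cx,1),round(cy,1),"r",round(r,1))
E
python3 cap.py wrist
python3 -m inch '[[-1.27,0,1.27,0,0,0,3.5],[-1.27,0,1.27,0,0,0,3.5],[-1.27,0,1.27,0,0,0,3.5],[-1.27,0,1.27,0,0,0,3.5],[-1.27,0,1.27,0,0,0,3.5]]'
python3 -m inch '[[-0.7,0,0.7,0,0,0,3.5],[0,0,0,0,0,0,3.5]]'
python3 cap.py wrist
python3 jar.py 8
```

```text
wrist 0.92 cap slope deg [-0.28  0.01] z 0.2107 centre 559.6 195.9 r 22.8
clock: 19.2
tcp_pos: [0.5613, 0.2018, 0.0729]
orientation: [-0.227, 0.738, 0.555, 0.308]
wrist_force: [-0.3, 0.3, -1.3]
finger_gap: 0.0444
clock: 19.4
tcp_pos: [0.5602, 0.2018, 0.0621]
orientation: [-0.228, 0.739, 0.555, 0.307]
wrist_force: [0.8, -0.1, -2.0]
finger_gap: 0.0447
wrist 0.61 cap slope deg [-0.46  0.08] z 0.1091 centre 559.1 195.6 r 22.8
[-0.164  0.379 -0.567  0.498  0.778  1.74 ]
R [[0.194, 0.96, 0.203], [0.68, -0.281, 0.678], [0.707, 0.007, -0.707]]
scene 0.78 1565 [[0.5347, 0.1572, -0.0001], [0.5501, 0.2008, 0.1051], [0.6301, 0.218, 0.1154]]
top 0.86 600 [[0.5373, 0.169, 0.0314], [0.5588, 0.1861, 0.1117], [0.5812, 0.2117, 0.1157]]
wrist 0.85 19886 [[0.5373, 0.1708, 0.0303], [0.5587, 0.1887, 0.111], [0.5807, 0.2153, 0.1127]]
```

View pics/s8.png

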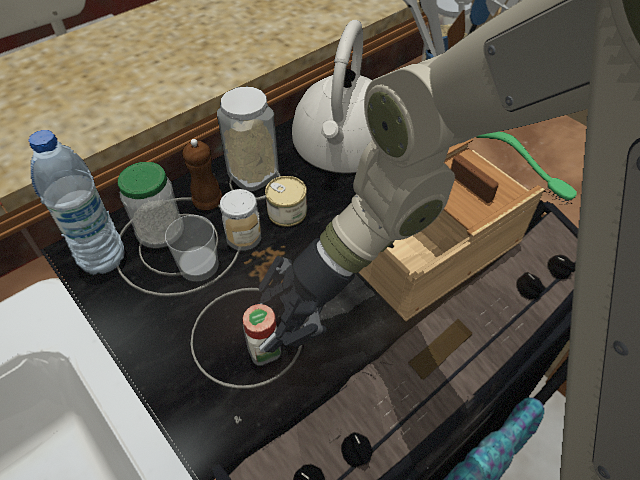

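Run:
```python
from h import *
p=cam("scene")
for uv in [(405,232),(400,236),(430,225),(440,212),(372,246),(360,266),(345,275),(410,215)]:
    print(uv,pts(p,[uv])[0][0].round(3))
```

```text
(405, 232) [0.463 0.025 0.255]
(400, 236) [0.466 0.029 0.248]
(430, 225) [ 0.555 -0.169  0.043]
(440, 212) [ 0.454 -0.028  0.262]
(372, 246) [0.484 0.059 0.235]
(360, 266) [0.488 0.073 0.202]
(345, 275) [0.498 0.09  0.187]
(410, 215) [0.458 0.027 0.293]
```

```bash
python3 -m inch '[[-0.42,0,0.42,0,0,0,3.5],[-0.28,0,0.28,0,0,0,3.5],[0,0,0,0,0,0,3.5]]'
python3 cap.py wrist; python3 cap.py top
python3 -m inch '[[-0.1,0,0.1,0,0,0,3.5],[-0.1,0,0.1,0,0,0,3.5],[0,0,0,0,0,0,3.5]]'
```

```text
clock: 20.15
tcp_pos: [0.5605, 0.2013, 0.0524]
orientation: [-0.228, 0.739, 0.554, 0.307]
wrist_force: [0.4, -1.9, -1.3]
finger_gap: 0.0447
wrist 0.9 cap slope deg [-0.47  0.07] z 0.0994 centre 559.2 195.1 r 22.8
top 0.94 cap slope deg [-0.45  0.09] z 0.1014 centre 560.1 193.1 r 22.5
clock: 20.65
tcp_pos: [0.5611, 0.2013, 0.0503]
orientation: [-0.227, 0.739, 0.555, 0.308]
wrist_force: [-0.1, 1.2, -2.4]
finger_gap: 0.0445
```

```bash
python3 -m inch '[[-0.07,0,0.07,0,0,0,3.5],[0,0,0,0,0,0,3.5]]'
python3 -m inch '[[-0.07,0,0.07,0,0,0,3.5],[0,0,0,0,0,0,3.5]]'
python3 -m inch '[[-0.07,0,0.07,0,0,0,3.5],[0,0,0,0,0,0,3.5]]'
python3 cap.py wrist
```

```text
clock: 20.85
tcp_pos: [0.5611, 0.2013, 0.0494]
orientation: [-0.227, 0.739, 0.555, 0.308]
wrist_force: [0.9, 0.3, -1.3]
finger_gap: 0.0448
clock: 21.05
tcp_pos: [0.5614, 0.2014, 0.0489]
orientation: [-0.227, 0.739, 0.555, 0.308]
wrist_force: [-0.0, -0.5, 1.8]
finger_gap: 0.0448
clock: 21.25
tcp_pos: [0.5614, 0.2015, 0.0489]
orientation: [-0.228, 0.738, 0.554, 0.309]
wrist_force: [-3.9, -3.9, 10.6]
finger_gap: 0.0448
wrist 0.95 cap slope deg [-0.39  0.07] z 0.096 centre 560.1 195.3 r 22.8
```

The jar is on the surface (contact about 10 N). I release it and back off along the fingers.

```bash
python3 -m inch '[[0.05,0,-0.05,0,0,0,4.2],[0,0,0,0,0,0,5],[0,0,0,0,0,0,6],[0,0,0,0,0,0,7.5],[0,0,0,0,0,0,7.5]]'
python3 -m inch '[[0,0,-1,0,0,0,7.5],[0,0,-2,0,0,0,7.5],[0,0,-3,0,0,0,7.5],[0,0,-3,0,0,0,7.5],[0,0,-3,0,0,0,7.5]]'
python3 cap.py top; python3 jar.py 9
```

```text
clock: 21.85
tcp_pos: [0.5612, 0.2013, 0.0481]
orientation: [-0.227, 0.739, 0.555, 0.308]
wrist_force: [-0.0, -0.1, 0.1]
finger_gap: 0.075
clock: 22.35
tcp_pos: [0.5364, 0.1195, 0.1338]
orientation: [-0.227, 0.739, 0.555, 0.308]
wrist_force: [-0.1, -0.1, -0.3]
finger_gap: 0.075
top 0.64 cap slope deg [-0.7   0.41] z 0.0974 centre 560.4 192.5 r 22.3
[-0.343  0.29  -0.47   0.855  0.784  1.493]
R [[0.194, 0.959, 0.208], [0.68, -0.284, 0.676], [0.707, 0.011, -0.707]]
scene 0.75 1699 [[0.5352, 0.1731, 0.006], [0.5465, 0.1987, 0.0814], [0.5801, 0.2173, 0.1005]]
top 0.55 612 [[0.5358, 0.1683, 0.0159], [0.5587, 0.1859, 0.0965], [0.5805, 0.2122, 0.1005]]
wrist 0.71 7204 [[0.5352, 0.1699, 0.0039], [0.5566, 0.1805, 0.093], [0.58, 0.2145, 0.0972]]
```

View pics/s9.png

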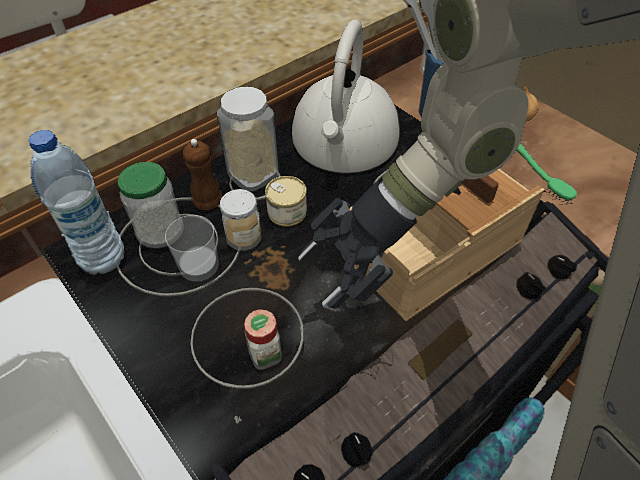

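The scene picture shows the jar standing on the range top at (262, 340), gripper clear. Next I rise, turn the tool down and regrip from above.

```bash
python3 -m inch '[[2,0,-2,0,0,0,8],[2,0,-2,0,0,0,8],[2,0,-2,0,0,0,8],[2,0,-2,0,0,0,8],[0,0,0,0,0,0,8]]'
python3 -m inch '[[0,0,0,0,-8,0,8],[0,0,0,0,-8,0,8],[0,0,0,0,-8,0,8],[0,0,0,0,-8,0,8],[0,0,0,0,-8,0,8]]'
python3 -m inch '[[0,0,0,0,-5,0,8],[0,0,0,0,0,4,8],[0,0,0,0,0,0,8]]'
python3 - <<'E'
from h import *
delta([.560,.194,.17],down(-16)); print(get_state()["joint_pos"].round(3))
E
```

```text
clock: 23.25
tcp_pos: [0.5376, 0.1206, 0.2493]
orientation: [-0.225, 0.738, 0.556, 0.31]
wrist_force: [0.5, -1.2, 0.5]
finger_gap: 0.0798
clock: 23.75
tcp_pos: [0.5362, 0.1206, 0.246]
orientation: [-0.021, 0.8, 0.599, 0.035]
wrist_force: [0.7, -0.5, -0.2]
finger_gap: 0.0799
clock: 24.05
tcp_pos: [0.5357, 0.1217, 0.2444]
orientation: [0.002, 0.82, 0.572, 0.001]
wrist_force: [0.7, 0.1, -0.2]
finger_gap: 0.0801
turn deg [ 0.22  0.03 -4.21] | shift cm in old tool axes [ 7.63 -0.25  7.43] | in new axes [7.62 0.34 7.44]
[ 7.800e-02  2.570e-01  2.000e-03  1.312e+00 -2.000e-03  2.002e+00]
```

```bash
python3 -m inch '[[0,0,0,0,0,-8,8],[0,0,0,0,0,-8,8],[0,0,0,0,0,0,8]]'
python3 - <<'E'
from h import *
delta([.560,.194,.17],down(-4))
E
```

```text
clock: 24.35
tcp_pos: [0.5357, 0.1201, 0.2452]
orientation: [0.002, 0.733, 0.68, 0.001]
wrist_force: [-0.2, -0.0, 1.0]
finger_gap: 0.0799
turn deg [ 0.27  0.07 -0.27] | shift cm in old tool axes [7.56 1.84 7.52] | in new axes [7.55 1.91 7.52]
```

```bash
python3 -m inch '[[2.5,0.6,1.5,0,0,0,8],[2.5,0.6,1.5,0,0,-0.3,8],[2.5,0.6,1.5,0,0,0,8],[0,0,1,0,0,0,8],[0,0,0,0,0,0,8]]'
python3 cap.py top; python3 cap.py scene; python3 cap.py wrist
python3 - <<'E'
from h import *
cam("wrist","w10.png")
delta([.560,.194,.056],down(-4))
E
```

```text
clock: 24.85
tcp_pos: [0.5585, 0.1934, 0.1888]
orientation: [0.002, 0.732, 0.681, -0.0]
wrist_force: [-0.7, -0.5, 0.1]
finger_gap: 0.0801
top 0.91 cap slope deg [-0.31  0.77] z 0.0972 centre 560.5 191.7 r 21.9
scene 0.88 cap slope deg [ 0.87 -0.59] z 0.0981 centre 560.1 193.1 r 22.8
wrist 0.8 cap slope deg [-0.39 -0.35] z 0.096 centre 560.5 194.9 r 22.7
turn deg [ 0.43  0.05 -0.12] | shift cm in old tool axes [ 0.11 -0.15 13.61] | in new axes [ 0.1  -0.04 13.62]
```

View pics/w10.png

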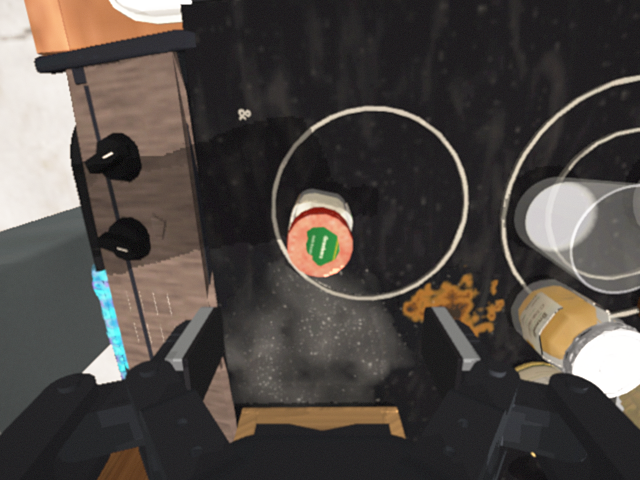

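The wrist picture shows the cap at (320, 243), centred between the fingers. All three cameras put it at about (0.560, 0.193). I descend.

```bash
python3 -m inch '[[0.05,0.1,2.5,0.4,0,0,8],[0,0,3,0,0,0,8],[0,0,3,0,0,0,8],[0,0,3,0,0,0,8],[0,0,0,0,0,0,8]]'
python3 - <<'E'
from h import *
delta([.5604,.1935,.056],down(-4)); print(get_state()["wrist_force"])
E
```

```text
clock: 25.7
tcp_pos: [0.5579, 0.1929, 0.0726]
orientation: [-0.002, 0.732, 0.681, -0.004]
wrist_force: [-0.9, -0.7, -0.2]
finger_gap: 0.0797
turn deg [-0.46  0.18 -0.08] | shift cm in old tool axes [0.09 0.25 1.65] | in new axes [0.08 0.24 1.66]
[-0.94060829 -0.749158   -0.23248789]
```

```bash
python3 -m inch '[[0.05,0.2,1,0,0,0,8],[0,0,0.6,0,0,0,8],[0,0,0,0,0,0,8]]'
python3 - <<'E'
from h import *
delta([.5604,.1935,.056],down(-4)); print(get_state()["wrist_force"])
E
python3 -m inch '[[0,0,0,0,0,0,6.5],[0,0,0,0,0,0,5.2],[0,0,0,0,0,0,4.4],[0,0,0,0,0,0,3.5],[0,0,0,0,0,0,3.5]]' 40
python3 -m inch '[[0,0,0,0,0,0,3.5],[0,0,0,0,0,0,3.5]]' 40
```

```text
clock: 26.0
tcp_pos: [0.5636, 0.1942, 0.0607]
orientation: [0.0, 0.732, 0.682, -0.0]
wrist_force: [0.7, 0.6, -0.9]
finger_gap: 0.0803
turn deg [-0.01  0.06 -0.06] | shift cm in old tool axes [-0.09 -0.31  0.47] | in new axes [-0.09 -0.31  0.47]
[ 0.67638734  0.59863087 -0.92741257]
clock: 26.5
tcp_pos: [0.5633, 0.1943, 0.0614]
orientation: [0.0, 0.732, 0.682, -0.0]
wrist_force: [-1.8, 0.1, 6.1]
finger_gap: 0.0465
clock: 26.7
tcp_pos: [0.5633, 0.1944, 0.0614]
orientation: [0.0, 0.732, 0.682, -0.0]
wrist_force: [-2.2, 0.6, 5.3]
finger_gap: 0.0466
```

```bash
python3 -m inch '[[0,0,-1,0,0,0,3.5],[0,0,-3,0,0,0,3.5],[0,0,-3.5,0,0,0,3.5],[0,0,-3.5,0,0,0,3.5],[0,0,-3.5,0,0,0,3.5]]' 50
python3 -m inch '[[0,0,-3.5,0,0,0,3.5],[0,0,-1,0,0,0,3.5],[0,0,0,0,0,0,3.5]]'
python3 jar.py 11
python3 - <<'E'
from h import *
delta([.5387,-.0930,.25],down(-4))
E
```

```text
clock: 27.2
tcp_pos: [0.563, 0.1943, 0.207]
orientation: [0.0, 0.732, 0.682, -0.001]
wrist_force: [0.5, -0.3, -2.1]
finger_gap: 0.0465
clock: 27.5
tcp_pos: [0.5643, 0.1946, 0.2522]
orientation: [0.001, 0.732, 0.682, 0.001]
wrist_force: [0.8, 0.5, -1.4]
finger_gap: 0.0463
[ 1.980e-01  3.500e-01  1.490e-01  1.367e+00 -1.000e-03  1.840e+00]
R [[0.071, 0.998, 0.003], [0.998, -0.071, -0.0], [-0.0, 0.003, -1.0]]
scene 0.56 1788 [[0.5372, 0.1353, 0.0006], [0.5486, 0.2072, 0.2406], [0.6825, 0.2173, 0.2912]]
top 0.95 529 [[0.5358, 0.1572, -0.0014], [0.5574, 0.1731, 0.2572], [0.6003, 0.2206, 0.385]]
wrist 0.79 19878 [[0.5429, 0.1737, 0.1946], [0.5641, 0.2064, 0.2821], [0.5858, 0.2188, 0.285]]
turn deg [-0.25  0.12 -0.05] | shift cm in old tool axes [-28.82  -0.33  -0.11] | in new axes [-28.82  -0.36  -0.18]
```

View pics/s11.png

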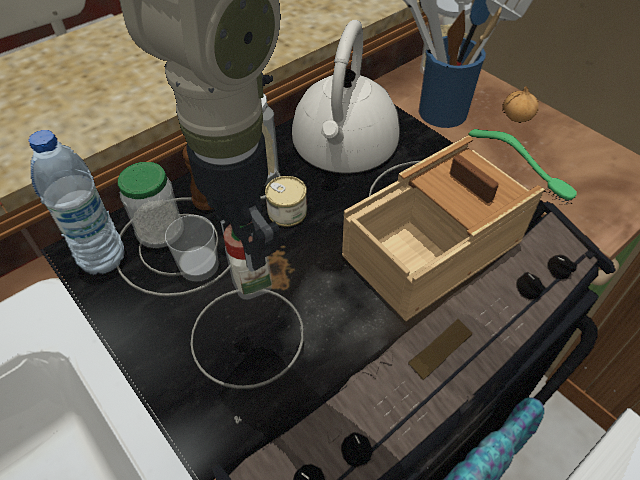

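The scene picture shows the jar hanging upright under the gripper at (248, 260), with its bottom at about z 0.19. I carry it over the bay.

```bash
python3 -m inch '[[-2,0,0,0,0,0,3.5],[-3.5,0,0,0,0,0,3.5],[-3.7,-0.1,0,0,0,0,3.5],[-3.7,-0.1,0,0,0,0,3.5],[-3.7,0,0,0,0,0,3.5]]'
python3 -m inch '[[-3.7,-0.1,0,0,0,0,3.5],[-3.7,0,0,0,0,0,3.5],[-3,0,0,0,0,0,3.5],[-1.8,0,0,0,0,0,3.5],[0,0,0,0,0,0,3.5]]'
python3 cap.py wrist
python3 jar.py 12
python3 - <<'E'
from h import *
delta([.5387,-.0930,.25],down(-4))
p=cam("top")
P=cloud(p,np.ones((480,640),bool))
a=np.radians(86);Y=np.array([np.cos(a),np.sin(a)]);X=np.array([Y[1],-Y[0]])
o=np.array([.538,-.1027])-.06*Y
c=(P[:,:2]-o); x=c@X; y=c@Y
w=P[(abs(x)<.1)&(y>.03)&(y<.16)&(P[:,2]>.11)&(P[:,2]<.125)]; cw=w[:,:2]-o
print("bay rim",len(w),np.percentile(cw@X,[1,99]).round(4),np.percentile(cw@Y,[1,99]).round(4))
E
```

```text
clock: 28.3
tcp_pos: [0.5487, 0.0278, 0.2494]
orientation: [-0.001, 0.731, 0.682, -0.001]
wrist_force: [1.0, 0.1, -1.2]
finger_gap: 0.0462
clock: 28.8
tcp_pos: [0.5394, -0.0949, 0.2494]
orientation: [-0.0, 0.733, 0.68, -0.001]
wrist_force: [0.3, 0.2, -1.4]
finger_gap: 0.0462
wrist 0.82 cap slope deg [-3.63  0.45] z 0.2847 centre 542.0 -95.5 r 22.9
[-3.160e-01  2.570e-01  1.500e-02  1.331e+00 -1.000e-03  1.326e+00]
R [[0.072, 0.997, -0.002], [0.997, -0.072, -0.0], [-0.0, -0.002, -1.0]]
scene 0.92 2011 [[0.5128, -0.1074, 0.1936], [0.5314, -0.0768, 0.2453], [0.5631, -0.0694, 0.2891]]
top 0.51 295 [[0.5163, -0.0986, 0.0085], [0.5351, -0.0723, 0.2429], [0.5623, -0.0684, 0.2792]]
wrist 0.89 19938 [[0.5203, -0.1124, 0.1958], [0.5416, -0.0795, 0.2846], [0.5633, -0.0669, 0.2875]]
turn deg [-0.06  0.07  0.04] | shift cm in old tool axes [-0.13 -0.12  0.06] | in new axes [-0.13 -0.12  0.06]
bay rim 738 [-0.0848  0.0849] [0.0404 0.1415]
```

View pics/t12.png

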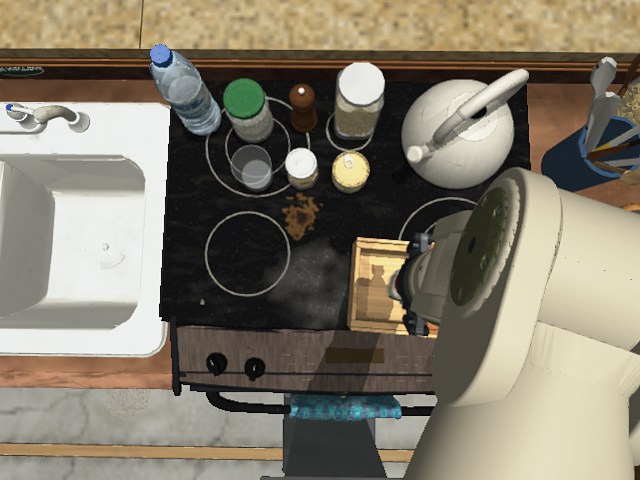

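View pics/w12.png

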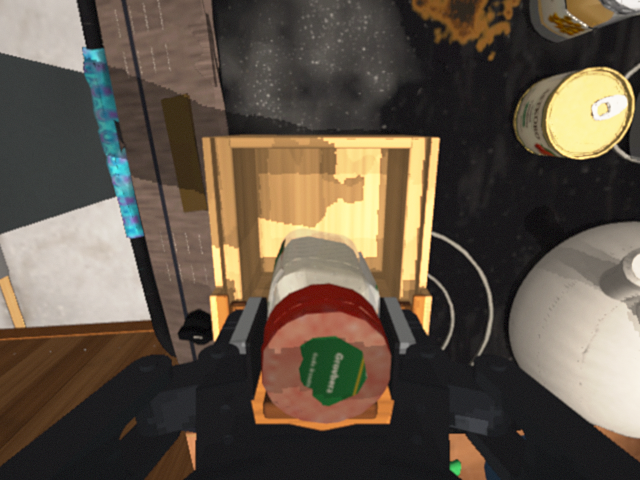

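The wrist picture shows the jar over the bay, with the bay walls at columns 230–415. The caddy rim matches my frame (±85 mm, far end 141). The cap plane reads a 3.6° lean in x, so I correct it and measure again.

```bash
python3 -m inch '[[-0.1,-0.1,0,-3.3,0,0,3.5],[0,0,0,0,0,0,3.5]]'
python3 cap.py wrist;python3 cap.py scene
python3 - <<'E'
from h import *
s=get_state();print(s["tcp_pos"],s["orientation"],s["wrist_force"])
E
```

```text
clock: 29.45
tcp_pos: [0.538, -0.0929, 0.2508]
orientation: [0.021, 0.731, 0.682, 0.019]
wrist_force: [-0.1, 0.1, -0.4]
finger_gap: 0.0461
wrist 0.61 cap slope deg [-0.16  0.18] z 0.286 centre 538.2 -93.5 r 22.9
scene 0.57 cap slope deg [-0.21 -2.64] z 0.2884 centre 538.5 -94.9 r 22.9
[ 0.53910314 -0.09352238  0.25082182] [0.02105703 0.73126991 0.68150585 0.01872685] [-0.5194152  -1.49879284 -0.86347174]
```

Run:
```python
from h import *
T=tcpT(); print((T[:3,:3].T@np.array([0,0,-1])).round(4))
```

```text
[ 0.0013 -0.0563  0.9984]
```

```bash
python3 -m inch '[[0,-0.17,3,0,0,0,3.5],[0,-0.17,3,0,0,0,3.5],[0,-0.17,3,0,0,0,3.5],[0,-0.17,3,0,0,0,3.5],[0,-0.11,2,0,0,0,3.5]]'
python3 -m inch '[[0,0,0,0,0,0,3.5],[0,-0.08,1.5,0,0,0,3.5],[0,0,0,0,0,0,3.5]]'
python3 cap.py wrist
python3 - <<'E'
from h import *
cam("wrist","w13.png"); cam("scene","s13.png"); print(get_state()["tcp_pos"])
E
```

```text
clock: 30.15
tcp_pos: [0.5382, -0.0935, 0.108]
orientation: [0.02, 0.731, 0.681, 0.018]
wrist_force: [0.6, 0.3, -1.5]
finger_gap: 0.0458
clock: 30.45
tcp_pos: [0.5388, -0.0937, 0.0949]
orientation: [0.02, 0.731, 0.681, 0.018]
wrist_force: [-0.0, 0.3, -1.1]
finger_gap: 0.0466
wrist 0.78 cap slope deg [-0.35  0.22] z 0.1302 centre 539.0 -94.1 r 23.0
[ 0.5399034  -0.0940844   0.09671705]
```

View pics/w13.png

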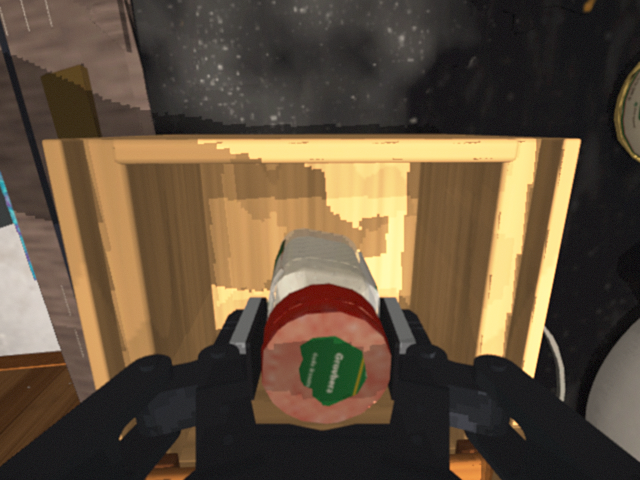

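View pics/s13.png

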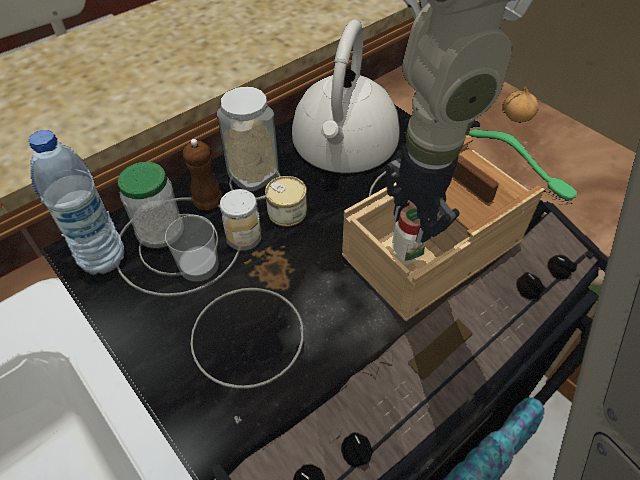

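The pictures show the jar upright in the bay, its cap at (326, 365) in the wrist view, clear of all walls and about 25 mm above the floor. I lower the rest slowly.

```bash
python3 -m inch '[[0,-0.05,1,0,0,0,3.5],[0,-0.05,0.8,0,0,0,3.5],[0,0,0.2,0,0,0,3.5],[0,0,0,0,0,0,3.5]]'
python3 -m inch '[[0,0,0.15,0,0,0,3.5],[0,0,0,0,0,0,3.5]]'
python3 -m inch '[[0,0,0.1,0,0,0,3.5],[0,0,0,0,0,0,3.5]]'
```

```text
clock: 31.05
tcp_pos: [0.5384, -0.0936, 0.0745]
orientation: [0.02, 0.731, 0.681, 0.018]
wrist_force: [0.3, 0.8, -2.0]
finger_gap: 0.0462
clock: 31.25
tcp_pos: [0.5392, -0.0939, 0.0738]
orientation: [0.021, 0.731, 0.681, 0.019]
wrist_force: [-1.2, 0.6, -0.5]
finger_gap: 0.0461
clock: 31.45
tcp_pos: [0.5393, -0.0939, 0.0729]
orientation: [0.021, 0.731, 0.681, 0.019]
wrist_force: [0.4, 0.7, -1.0]
finger_gap: 0.0464
```

```bash
python3 cap.py wrist; python3 -m inch '[[0,0,0.1,0,0,0,3.5],[0,0,0,0,0,0,3.5]]'
```

```text
wrist 0.81 cap slope deg [-0.15  0.17] z 0.1082 centre 539.5 -94.2 r 22.8
clock: 31.75
tcp_pos: [0.5392, -0.0938, 0.0718]
orientation: [0.021, 0.731, 0.681, 0.019]
wrist_force: [-0.3, 0.5, -1.4]
finger_gap: 0.0462
```

```bash
for i in 1 2; do python3 -m inch '[[0,0,0.1,0,0,0,3.5],[0,0,0,0,0,0,3.5]]'; done
```

```text
clock: 31.95
tcp_pos: [0.5392, -0.0938, 0.0707]
orientation: [0.021, 0.731, 0.681, 0.019]
wrist_force: [0.2, -0.2, -0.7]
finger_gap: 0.0457
clock: 32.15
tcp_pos: [0.5393, -0.0938, 0.0697]
orientation: [0.021, 0.731, 0.681, 0.019]
wrist_force: [0.4, 0.2, -1.0]
finger_gap: 0.046
```

```bash
python3 -m inch '[[0,0,0.08,0,0,0,3.5],[0,0,0,0,0,0,3.5]]'; python3 -m inch '[[0,0,0.08,0,0,0,3.5],[0,0,0,0,0,0,3.5]]'; python3 cap.py wrist
```

```text
clock: 32.35
tcp_pos: [0.5394, -0.0938, 0.0689]
orientation: [0.021, 0.731, 0.681, 0.019]
wrist_force: [-0.3, -0.4, -1.2]
finger_gap: 0.046
clock: 32.55
tcp_pos: [0.5395, -0.0938, 0.0688]
orientation: [0.021, 0.731, 0.681, 0.019]
wrist_force: [-1.7, 0.6, 3.1]
finger_gap: 0.0462
wrist 0.75 cap slope deg [-0.26  0.15] z 0.1041 centre 539.7 -94.1 r 22.8
```

The jar touches the floor: the vertical force has turned to about +3 N and the cap top is at about 105 mm. I open gently and withdraw straight up.

```bash
python3 -m inch '[[0,0,0,0,0,0,4.7],[0,0,0,0,0,0,5],[0,0,0,0,0,0,5.5],[0,0,0,0,0,0,6.2],[0,0,0,0,0,0,6.2]]' 20
python3 - <<'E'
from h import *
s=get_state();print(s["tcp_pos"],s["finger_gap"],s["wrist_force"])
E
python3 cap.py wrist
```

```text
clock: 33.15
tcp_pos: [0.5395, -0.0939, 0.0681]
orientation: [0.021, 0.731, 0.681, 0.019]
wrist_force: [-0.2, -0.2, 0.7]
finger_gap: 0.0622
[ 0.53951373 -0.09393599  0.06808394] 0.062227753108394374 [-0.15790264 -0.23877357  0.70949334]
wrist 0.77 cap slope deg [-0.39 -0.34] z 0.1039 centre 540.3 -93.7 r 22.8
```

```bash
python3 -m inch '[[0,0.06,-1,0,0,0,6.2],[0,0.12,-2,0,0,0,6.2],[0,0.12,-2,0,0,0,6.2],[0,0.17,-3,0,0,0,6.2],[0,0.2,-3.5,0,0,0,6.2]]'
python3 -m inch '[[0,0.2,-3.5,0,0,0,6.2],[-4,0,-1,0,0,0,6.2],[-4,0,0,0,0,0,6.2],[-4,0,0,0,0,0,6.2],[0,0,0,0,0,0,6.2]]'
python3 cap.py scene; python3 cap.py wrist
python3 jar.py 14
```

```text
clock: 33.75
tcp_pos: [0.5389, -0.0935, 0.1844]
orientation: [0.021, 0.731, 0.681, 0.019]
wrist_force: [1.1, 0.4, 0.8]
finger_gap: 0.062
clock: 34.25
tcp_pos: [0.5306, -0.2178, 0.2294]
orientation: [0.023, 0.733, 0.68, 0.019]
wrist_force: [-0.0, 0.7, 0.8]
finger_gap: 0.0621
scene 0.96 cap slope deg [ 0.38 -1.31] z 0.1062 centre 540.8 -95.0 r 22.3
wrist 0.91 cap slope deg [-0.46 -0.09] z 0.104 centre 540.3 -94.0 r 22.6
[-0.535  0.262 -0.031  1.227  0.025  1.107]
R [[0.07, 0.996, 0.056], [0.998, -0.07, -0.005], [-0.001, 0.057, -0.998]]
scene 0.7 1429 [[0.5152, -0.1166, 0.0126], [0.5301, -0.0852, 0.0821], [0.5635, -0.0709, 0.1089]]
top 0.74 672 [[0.5154, -0.132, 0.0074], [0.5381, -0.0895, 0.1044], [0.563, -0.0711, 0.1086]]
wrist 0.62 4690 [[0.5164, -0.118, 0.017], [0.5393, -0.0964, 0.1038], [0.5608, -0.0728, 0.1058]]
```

View pics/s14.png

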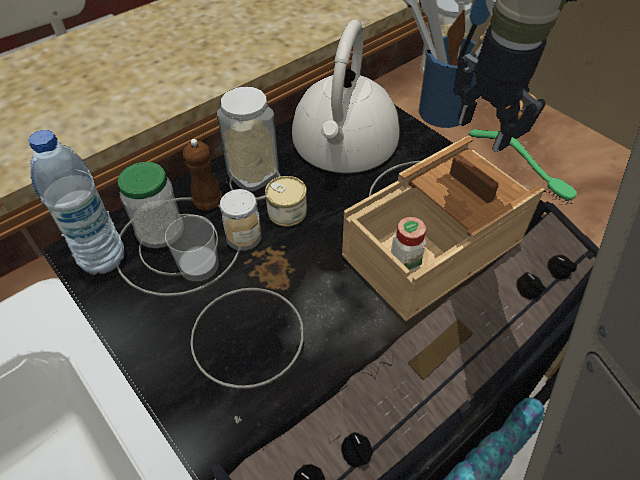

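View pics/w14.png

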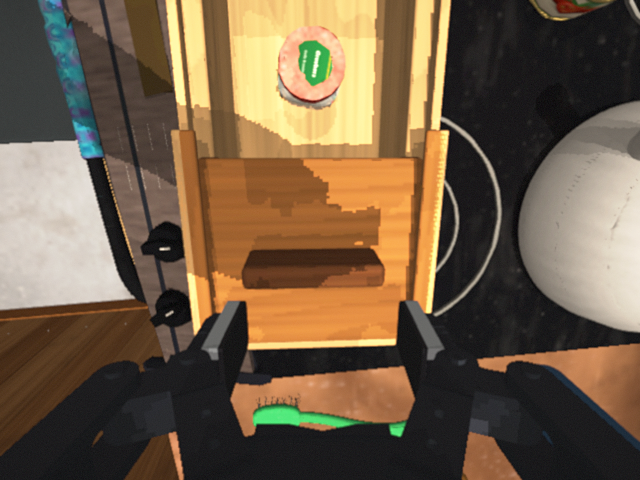

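The pictures show the jar standing in the bay (scene (411, 240)) and the lid lying open on the far half (bar at (313, 268) in the wrist view). Nothing behind it looks disturbed. Final checks on the lid and the bystanders.

Run:
```python
from h import *
a=np.radians(86);Y=np.array([np.cos(a),np.sin(a)]);X=np.array([Y[1],-Y[0]]);o=np.array([.538,-.1027])-.06*Y
for c in ["wrist","scene"]:
    p=cam(c); C=cloud(p,silhouettes(p,"lid_grip")[0]["mask"])
    d=C[(C[:,2]>0.112)&(C[:,2]<0.128)]
    for _ in range(3):
        A=np.c_[d[:,:2]-d[:,:2].mean(0),np.ones(len(d))]; k=np.linalg.lstsq(A,d[:,2],rcond=None)[0]; d=d[abs(A@k-d[:,2])<.003]
    t=C[(C[:,2]>.153)&(C[:,2]<.163)];r=cv2.minAreaRect((t[:,:2]*1000).astype(np.float32))
    q=np.array(r[0])/1000-o
    print(c,"panel",np.degrees(k[:2]).round(2),k[2].round(4),"bar caddy x,y",(q@X).round(4),(q@Y).round(4),r[1])
for n in ["tumbler","honey","tomato_tin"]:
    x=silhouettes(p,n)[0]; print(n,x["confidence"],np.round(x["location"]),np.median(cloud(p,x["mask"]),axis=0).round(3))
print(get_state()["clock"])
```

```text
Traceback (most recent call last):
IndexError: list index out of range
```

Run:
```python
from h import *
a=np.radians(86);Y=np.array([np.cos(a),np.sin(a)]);X=np.array([Y[1],-Y[0]]);o=np.array([.538,-.1027])-.06*Y
for c in ["wrist","top","scene"]:
    p=cam(c); C=cloud(p,np.ones((480,640),bool)); q=C[:,:2]-o; x=q@X; y=q@Y
    s=(abs(x)<.065)&(y>-.128)&(y<.0)
    d=C[s&(C[:,2]>0.112)&(C[:,2]<0.126)]
    if len(d)<100: print(c,"few"); continue
    A=np.c_[d[:,:2]-d[:,:2].mean(0),np.ones(len(d))]; k=np.linalg.lstsq(A,d[:,2],rcond=None)[0]
    t=C[s&(C[:,2]>.153)&(C[:,2]<.165)];r=cv2.minAreaRect((t[:,:2]*1000).astype(np.float32)) if len(t)>20 else ((0,0),0,0)
    b=np.array(r[0])/1000-o
    print(c,"panel deg",np.degrees(k[:2]).round(2),k[2].round(4),"bar caddy x,y",(b@X).round(4),(b@Y).round(4),r[1:])
for n in ["tumbler","honey","tomato_tin"]:
    for z in silhouettes(p,n)[:1]: print(n,z["confidence"],np.round(z["location"]),np.median(cloud(p,z["mask"]),axis=0).round(3))
print(get_state()["clock"])
```

```text
wrist panel deg [0.03 0.01] 0.1177 bar caddy x,y 0.0003 -0.0602 ((15.908333778381348, 89.86768341064453), 85.79066467285156)
top panel deg [ 0.   -0.01] 0.1189 bar caddy x,y -0.0003 -0.0605 ((16.953811645507812, 89.0667495727539), 85.85588073730469)
scene panel deg [ 0.08 -0.06] 0.1201 bar caddy x,y -0.0 -0.0615 ((18.28023338317871, 90.05240631103516), 85.81063842773438)
tumbler 0.69 [192. 244.] [0.776 0.178 0.058]
honey 0.89 [242. 220.] [0.758 0.089 0.076]
tomato_tin 0.82 [286. 201.] [ 0.764 -0.011  0.055]
35.15
```

The lid is flat and the bystanders are where they were. But the bar reads caddy y -61 against the nominal -63, so I look for a gap at the end wall.

Run:
```python
from h import *
p=cam("wrist"); im=p["pixels"][300:370,180:440,::-1]; cv2.imwrite("pics/z1.png",cv2.resize(im,None,fx=3,fy=3,interpolation=cv2.INTER_CUBIC))
a=np.radians(86);Y=np.array([np.cos(a),np.sin(a)]);X=np.array([Y[1],-Y[0]]);o=np.array([.538,-.1027])-.06*Y
for c in ["wrist","top"]:
    p=cam(c); C=cloud(p,np.ones((480,640),bool)); q=C[:,:2]-o; x=q@X; y=q@Y
    s=(abs(x)<.03)&(y>-.15)&(y<.15)
    h,e=np.histogram(y[s],bins=np.arange(-.146,-.12,.001))
    i=np.digitize(y[s],e); z=C[s,2]
    print(c,[(round(e[j-1]*1000),round(float(np.median(z[i==j])),3)) for j in range(1,len(e)) if (i==j).sum()>2])
    f=s&(y>.12)&(C[:,2]>.112); print("far rim y",np.percentile(y[f],[1,99]).round(4) if f.sum() else None)
    l=s&(C[:,2]>.113)&(C[:,2]<.124)&(y<.05); print("panel +y edge",np.percentile(y[l],[99.8]).round(4))
```

```text
wrist [(-139, 0.113), (-138, 0.113), (-137, 0.114), (-136, 0.114), (-135, 0.114), (-134, 0.114), (-133, 0.114), (-131, 0.117), (-130, 0.117), (-129, 0.118), (-128, 0.118), (-127, 0.118), (-126, 0.118), (-125, 0.118), (-124, 0.118), (-123, 0.118), (-122, 0.118)]
far rim y None
panel +y edge [0.0092]
top []
far rim y [0.1336 0.1416]
panel +y edge [0.0087]
```

View pics/z1.png

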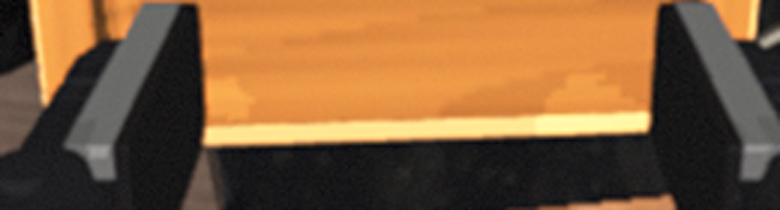

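The end wall reads -139..-132 in this view where -141..-133 is nominal, and the panel meets it with no gap. The -61 is therefore a 1–2 mm frame offset, and the 5 N end contact felt earlier fits that. I hand in.

```bash
python3 -c "
from workcell import workorder
print(workorder.hand_in())"
```

```text
the job is handed in; nothing more can be done
None
```

The job is done and handed in at about 36 s on the clock.

- **Lid:** I lifted it about 8 mm by its bar, slid it over the brass strip to the far end and lowered it. I felt about 5 N at the end wall, and the panel measured level to 0.1°.
- **Jar:** I gripped it with the tool leaning 45°, tipped it upright onto the range top, and regripped it from above. I corrected a 3.6° lean before lowering it into the bay. It touched the floor with about 3 N, and I released it there. It stands near the middle of the bay with the cap top at about 105 mm; the wrist camera shows under 0.5° of lean.
- **Bystanders:** the glass, honey jar and tomato tin read where they were at the start, to within 1–2 mm. The gripper was well clear at hand-in.

**Checks that disagreed:**
- The bar read caddy y -60 to -61.5 mm against the nominal -63. The end wall in the wrist view read about 1–2 mm off the same way, and no gap showed, so I took this as a frame offset.
- The scene camera's cap plane read 1.3° of lean, against under 0.5° from the wrist camera.
- In the last check the network did not find the lid in the wrist picture, so I measured it from depth instead.

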